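# Zero the batch counter under its dust cover

## Task

The batch is wound, so zero the counter on the small bench console: slide its metal dust cover all the way open, push the button underneath it fully down and keep it down for about a second, then slide the cover back until it is fully home. Do not press the small uncovered start button on the console's front strip, leave everything else on the bench where it is, and let go at the end.

Things in the scene. Friction and masses are not known exactly. Their poses are not given: they have to be found in the camera images.
- console: Beige metal console bolted to the bench, 150 (x) by 200 (y) by 60 mm high, a foot tab at each y end. Origin: centre of its underside on the bench; z up; yaw varies. Its -x side (towards the robot) is a 49 mm wide strip with a dark window and the start button. Behind it lies an open channel, x -26 to 63, y -92 to 92 mm, floor 40 mm up, on whose walls the dust cover slides along y.
- cover (a joint): Position of the dust cover along console +y, m: 0 = fully home over the button, 0.080 = fully open at its stop; may start ajar. Friction about 2.5 N; stays where left. An aluminium plate 102 (x) by 84 (y) by 4 mm, top 64 mm above the bench, between steel guides 67 mm high, with one upright fin in its middle.
- cover_fin (a point): Middle of the top edge of the cover's fin, 94 mm above the bench. The fin is 50 mm long along console x, 12 mm thick along console y (the sliding direction) and 30 mm tall above the plate; pinch it across its thickness or push it from either side. It lies at console x = 20 mm, y = -44 mm plus the cover's joint value.
- reset_button (a joint): Travel of the covered counter button, in m: 0 = up, 0.006 = fully down; sprung, about 1 N at the top rising to about 6 N when fully down, and it comes back up when let go.
- reset_button_top (a point): Centre of the top face of the covered button: a round grey cap 32 mm across at console x = 20, y = -44 mm, its top 56 mm above the bench when up (4 mm below the cover's underside), 50 mm when down. Hidden until the cover is slid aside, wholly clear once it is more than 58 mm open.
- start_button (a joint): Travel of the uncovered start button, in m: 0 = up, 0.004 = down; a light spring (1 N rising to 4 N). Not to be pressed.
- start_button_top (a point): Centre of the top of the start button: a round grey cap 22 mm across on the front strip at console x = -56 mm, y = +55 mm, its top 68 mm above the bench.
- tray: White foam tray, 190 mm (x) by 200 mm (y) by 50 mm high, heavy and not moving, with copper coils on cream bobbins half sunk in it that rise to 70 mm above the bench. Origin: centre of its underside. It stands on the other side from the console, left or right.
- wrench: Open-ended steel wrench 150 mm long lying on the tray between the coils; origin under its middle. Bystander.
- flange: Loose cream plastic bobbin ring, 42 mm across, 12 mm high, on the bench beyond the console and tray; origin: centre of its underside. Bystander.
- bush: Loose dark steel bush, 32 mm across, 22 mm high, on the bench beyond the console and tray; origin: centre of its underside. Bystander.
- flask: Upright drinking flask, 66 mm across, 190 mm tall, on the bench at the robot's left; origin: centre of its underside. Bystander.
Not all that is in view belongs to the job. What is shaped like the console but purple is not meant.

How it is judged:
By the outcome, as a careful person would: the job done as asked, in the order asked, and still so for the second after the job is handed in, with the robot touching nothing.
It also fails if it takes over 56 s, if anything falls off the work surface, if the arm or the gripper's body presses on something with over 40 N, if the wrist force passes 120 N, or if a joint passes its speed limit or range.

## Robot

A 6-joint arm with a two-finger parallel gripper is mounted at the origin on the work surface. World frame = base frame: x ahead of the robot, y to its left, z up, the work surface at z = 0. Lengths are in m, angles in rad, forces in N, time in s.
With the tool pointing down it reaches from about 0.375 to 0.975 m from the base axis. Payload 3.8 kg.
Tool frame: the origin (TCP) lies midway between the tips of the shut fingers; the grasp point (between the pads) lies 19 mm behind it; z points along the fingers, y is the line along which they close (so a half turn about z gives the same grasp; the last joint's range is limited). The gripper opens to 85 mm and grips with 20 to 120 N. Pads are 22 mm wide; open, the fingers measure 114 mm over their backs; the gripper's body (76 mm by 85 mm) begins 54 mm behind the grasp point. The pads swing forward as they close: fully open they stand 13 mm farther back than shut.
Start: joints at [-1.348, 0.264, 1.604, -0, 1.274, -0.037], TCP at [0.173, -0.652, 0.231] pointing down, gripper open.
Joint ranges: [-2.63, 2.63], [-0.94, 2.18], [0.31, 2.57], [-1.31, 4.45], [0, 2.66], [-2.55, 2.55]. Speed limits (rad/s): [2.57, 2.57, 3.14, 3.14, 3.14, 3.14].

## Interface

Orientations are given as a rotation vector (axis times angle).
In Python, from workcell import bot, imaging gives the robot as it stands.
- The arm moves only by the tool step_arm, never from a script. Its argument "series" is a list of rows, each an object of numbers: "grip": the closure, from -1 (fully open) to 1 (shut); "x", "y", "z": the shift along the tool's x, y, z normalised to -1 to 1, where 1 is 500 mm; "ax", "ay", "az": the turn, a rotation vector about the tool's x, y, z normalised to -1 to 1, where 1 is 30 degrees. A call has 1 to 12 rows; each row is the pose to reach, as a shift and turn from the pose commanded when the call began, along the tool's axes at that moment; what a row does not reach only later rows make up. A row lasts 1/10 s, in which the tool goes at most 50 mm and 8.59 degrees, less where a joint would pass 70% of its speed; a pose out of reach is approached as far as the arm can. A call with a number of a shift or a turn outside -1 to 1 is refused whole. A call with a gripper value outside its range is refused whole. The fingers move at their own pace and stop on an object; "force" is the grip in N (left out, the last holds). Time passes only in rows, so rows that repeat a pose let the fingers close. It gives the time, the measured TCP pose, the force, the opening and the grip force at its end, in the units of the state.
- bot.read_state(): the state, without advancing time (a new reading comes with each control period).
- imaging.read_camera(name): name is "scene" or "top" or "wrist"; returns a dict with "img" (384x512x3 uint8, red, green, blue), "fx", "fy", "cx", "cy" (pixels), "k1" (the pictures are not rectified: a ray, as slopes to the right and down, at radius r is drawn at 1 + k1 r^2 times it, then the intrinsics apply), "R" (3x3) and "t" (3): a world point X has camera coordinates R X + t. Camera axes: x right, y down, z forward; pixel columns grow to the right and rows downward; lengths in m; the calibration is good to about 2 mm. A picture is of the moment at which its call begins. There is no depth.
- bot.finish_job(): hands the job in; it is judged then, once.
The state is a dict: "time": time; "q": joint angles; "joint_vel": joint speeds; "joint_torque": joint torques, N m; "tool_pos": TCP position; "tcp_rot": TCP orientation; "wrist_force": force on the tool from outside, world axes, zero at the start; "torque": the same for the moment, N m; "width": opening from 0.0 (shut) to 1.0 (fully open); "grip_force": force on a finger pad.
Only numpy, scipy, OpenCV 4.12 (cv2) and the standard library are available. Lean on these libraries where they do the work, as an engineer would, in place of code of your own. Each camera call takes 0.05 s, during which the arm holds its last target. There are 200 camera calls.

## Working session

There is one attempt and no reset: what is moved stays moved. The work goes in short steps, Python scripts to look and compute and a tool call to move; the robot and the scene stay as the last step left them, time stands still between calls to the robot, and variables do not carry over. Pictures are saved under pics/ and viewed, at most 10 in all, crops included, and the job is handed in when it is done.

Besides the shell and the picture viewer there is one more tool, called after "Emit:" as name([rows], argument=value, ...), one row to a line, values as JSON. step_arm: Moves the arm, as the interface text tells. Scaled input: -1 to 1 covers 500 mm each way for a shift and 30 degrees each way for a turn. Its arguments: {"type":"object","properties":{"series":{"type":"array","items":{"type":"object","properties":{"grip":{"type":"number"},"x":{"type":"number","minimum":-1,"maximum":1},"y":{"type":"number","minimum":-1,"maximum":1},"z":{"type":"number","minimum":-1,"maximum":1},"ax":{"type":"number","minimum":-1,"maximum":1},"ay":{"type":"number","minimum":-1,"maximum":1},"az":{"type":"number","minimum":-1,"maximum":1}}}},"force":{"type":"number"}},"required":["series"]}

```bash
mkdir -p pics; cat > h.py <<'E'
import numpy as np, cv2
from workcell import bot, imaging
from scipy.spatial.transform import Rotation as Ro
def cam(n):
    c=imaging.read_camera(n); c['R']=np.array(c['R']); c['t']=np.array(c['t']); return c
def save(c,f,crop=None,s=1):
    im=c['img'][:,:,::-1]
    if crop: a,b,w,h=crop; im=im[b:b+h,a:a+w]
    cv2.imwrite('pics/'+f,cv2.resize(im,None,fx=s,fy=s,interpolation=cv2.INTER_CUBIC))
def ray(c,u,v):
    d=np.array([(u-c['cx'])/c['fx'],(v-c['cy'])/c['fy']]); p=d.copy()
    for _ in range(20): p=d/(1+c['k1']*(p@p))
    return -c['R'].T@c['t'], c['R'].T@np.array([p[0],p[1],1])
def onz(c,u,v,z):
    o,d=ray(c,u,v); return o+d*(z-o[2])/d[2]
def proj(c,X):
    x=c['R']@np.array(X)+c['t']; p=x[:2]/x[2]; p=p*(1+c['k1']*(p@p))
    return np.array([p[0]*c['fx']+c['cx'],p[1]*c['fy']+c['cy']])
E
python3 - <<'E'
from h import *
s=cam('scene');t=cam('top')
cv2.imwrite('pics/a.png',np.vstack([s['img'],t['img']])[:,:,::-1][:, :])
save(s,'scene.png',s=1.5);save(t,'top.png',s=1.5)
for c in(s,t):print(-c['R'].T@c['t'],c['fx'],c['k1'])
print(bot.read_state())
E
```

```text
[ 1.25034428 -0.05548607  0.7910758 ] 399.6607867818972 -0.0029424136105134944
[0.39049385 0.08282473 1.26568339] 448.62957060953954 -0.05413429233421773
{'time': 0.1, 'q': array([-1.34791635e+00,  2.64722629e-01,  1.60523519e+00, -2.40985727e-05,
        1.27368467e+00, -3.68994987e-02]), 'joint_vel': array([ 0.00168359, -0.00091203, -0.00403255,  0.00082392, -0.00122696,
       -0.00050994]), 'joint_torque': array([-4.51149322e-05, -5.16706860e+01, -3.68589664e+01, -7.71241162e-05,
        6.29520742e-03,  7.47326681e-07]), 'tool_pos': array([ 0.17323173, -0.65171602,  0.23005752]), 'tcp_rot': array([-3.11310532e+00, -4.06661132e-01,  3.34797023e-04]), 'wrist_force': array([ 0.65097842, -0.25430459,  0.0982133 ]), 'torque': array([-0.01246171,  0.03718494,  0.01897634]), 'grip_force': 0.0, 'width': 1.0021209909314284}
```

View pics/top.png

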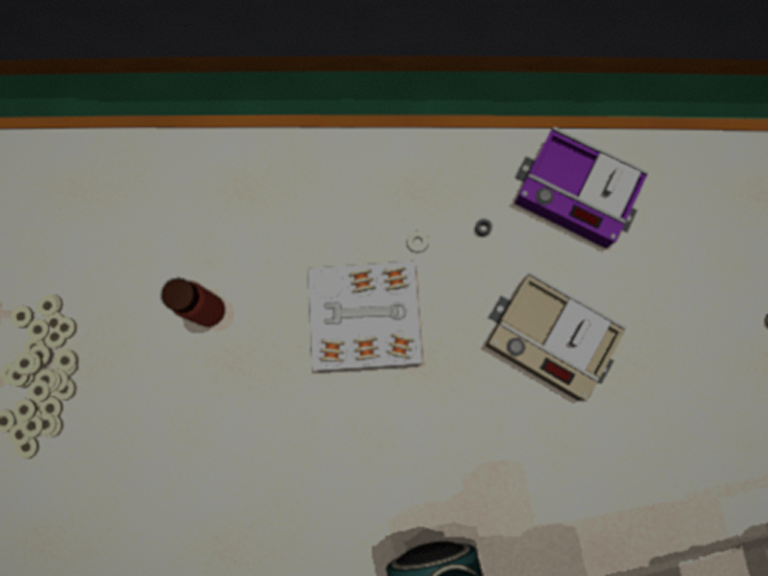

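View pics/scene.png

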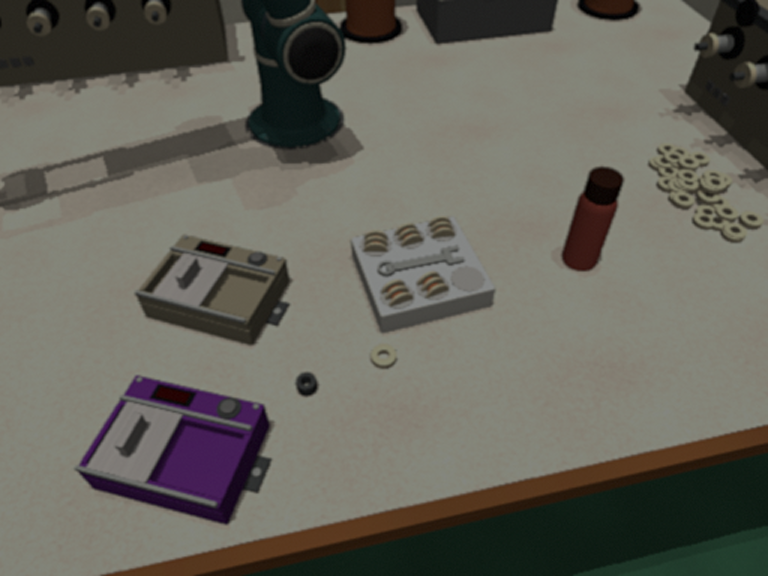

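The top view shows two console shapes: beige at about (555,338) and purple at about (580,190), in 1.5x pixels. The beige one matches the description and the purple one is ruled out. I'll confirm with one enlarged crop.

```bash
python3 - <<'E'
from h import *
t=cam('top'); save(t,'crop.png',(315,175,110,100),6)
E
```

```text
(no output)
```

View pics/crop.png

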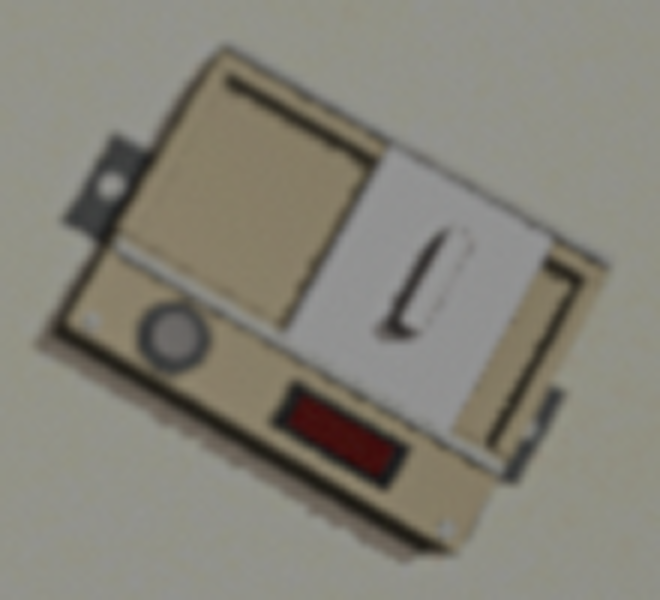

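The crop shows the beige console with the start button at (174,335), its plate slightly ajar and the fin at about (440,282). This is the one meant.

```bash
cat > fit.py <<'E'
from h import *
t=cam('top')
P=[((225,48),75,100,60),((608,265),75,-100,60),((450,550),-75,-100,60),((65,325),-75,100,60),((174,335),-56,55,68)]
W=np.array([onz(t,315+(u+.5)/6-.5,175+(v+.5)/6-.5,z/1e3)[:2] for (u,v),x,y,z in P]); C=np.array([[x,y] for _,x,y,_ in P])/1e3
a=C-C.mean(0);b=W-W.mean(0)
th=np.arctan2((a[:,0]*b[:,1]-a[:,1]*b[:,0]).sum(),(a*b).sum())
R=np.array([[np.cos(th),-np.sin(th)],[np.sin(th),np.cos(th)]]); o=W.mean(0)-R@C.mean(0)
print('yaw',np.degrees(th),'o',o); print('res mm',np.round(1e3*(W-o-C@R.T),1))
for n,(u,v),z in [('c',(390,148),.064),('c',(555,240),.064),('c',(450,430),.064),('c',(290,325),.064),('fin',(443,280),.094)]:
    w=onz(t,315+(u+.5)/6-.5,175+(v+.5)/6-.5,z)[:2]; print(n,w,'console mm',1e3*(R.T@(w-o)))
s=bot.read_state();M=Ro.from_rotvec(s['tcp_rot']).as_matrix();print(M,s['tool_pos'])
E
python3 fit.py
```

```text
yaw -30.39674006251109 o [ 0.52475109 -0.19273666]
res mm [[-2.9 -1. ]
 [ 0.1  1.6]
 [ 2.5  2.1]
 [-0.6 -1.9]
 [ 0.9 -0.8]]
c [ 0.5908409  -0.21795323] console mm [69.76446685 11.69006428]
c [ 0.54957065 -0.29068584] console mm [ 70.96870457 -71.92701013]
c [ 0.46441758 -0.23993261] console mm [-28.15978867 -71.23634274]
c [ 0.51047674 -0.17027883] console mm [-23.67555467  12.14822117]
fin [ 0.52765296 -0.23142763] console mm [ 22.08001636 -31.90430515]
[[ 9.66453066e-01  2.56843107e-01 -2.97937904e-04]
 [ 2.56843270e-01 -9.66452062e-01  1.39509705e-03]
 [ 7.03783587e-05 -1.42481916e-03 -9.99998982e-01]] [ 0.17331459 -0.65188947  0.23043674]
```

Emit:
step_arm([
  {"x": 0.9,"y": -0.634,"az": 1,"grip": -1},
  {"x": 0.9,"y": -0.634,"az": 1,"grip": -1},
  {"x": 0.9,"y": -0.634,"az": 1,"grip": -1},
  {"x": 0.9,"y": -0.634,"az": 1,"grip": -1},
  {"x": 0.9,"y": -0.634,"az": 1,"grip": -1},
  {"x": 0.9,"y": -0.634,"az": 1,"grip": -1},
  {"x": 0.9,"y": -0.634,"az": 1,"grip": -1},
  {"x": 0.9,"y": -0.634,"az": 1,"grip": -1},
  {"x": 0.9,"y": -0.634,"az": 1,"grip": -1},
  {"x": 0.9,"y": -0.634,"az": 1,"grip": -1},
  {"x": 0.9,"y": -0.634,"az": 1,"grip": -1},
  {"x": 0.9,"y": -0.634,"az": 1,"grip": -1},
], force=40)

```text
validation failed for argument at $.se...
```

Emit:
step_arm([
  {"az": 0.51,"grip": -1},
  {"az": 0.51,"grip": -1},
  {"az": 0.51,"grip": -1},
  {"az": 0.51,"grip": -1},
  {"az": 0.51,"grip": -1},
])

```text
validation failed for argument at $.se...
```

```bash
python3 - <<'E'
from h import *
w=cam('wrist'); save(w,'w1.png',s=1.5)
s=bot.read_state();print(s['tool_pos'],Ro.from_rotvec(s['tcp_rot']).as_matrix().round(4),s['time'],-w['R'].T@w['t'],s['q'])
print(proj(w,[.5263,-.2296,.094])*1.5)
E
```

```text
[ 0.17331932 -0.65201923  0.23062581] [[ 9.665e-01  2.568e-01 -2.000e-04]
 [ 2.568e-01 -9.665e-01  1.100e-03]
 [ 1.000e-04 -1.100e-03 -1.000e+00]] 0.25 [ 0.24620053 -0.6319602   0.3735633 ] [-1.34791790e+00  2.64353275e-01  1.60464404e+00  3.43983926e-05
  1.27367811e+00 -3.68913008e-02]
[-175.62258364 -493.58477338]
```

View pics/w1.png

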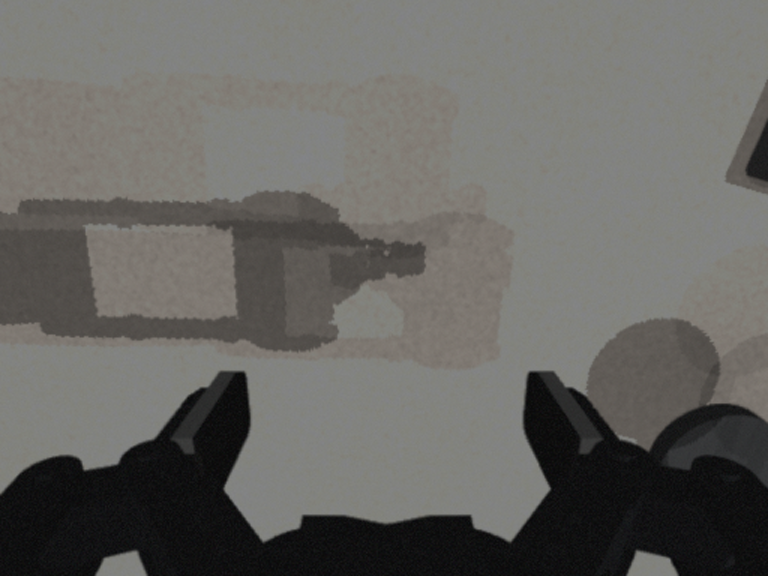

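The wrist picture shows only bare bench and the open fingers, because the arm didn't move. Both move calls were refused by validation. I'll try one row with every field given.

Emit:
step_arm([
  {"x": 0.9,"y": -0.634,"z": 0.0,"ax": 0.0,"ay": 0.0,"az": 1.0,"grip": -1.0},
], force=40)

```text
time: 0.35
tool_pos: [0.2027, -0.617, 0.2307]
tcp_rot: [3.135, 0.161, -0.003]
wrist_force: [1.7, 0.0, 0.3]
width: 0.999
grip_force: 0.0
```

Emit:
step_arm([
  {"x": 0.722,"y": -0.692,"z": 0.0,"ax": 0.0,"ay": 0.0,"az": 1.0,"grip": -1.0},
  {"x": 0.722,"y": -0.692,"z": 0.0,"ax": 0.0,"ay": 0.0,"az": 1.0,"grip": -1.0},
  {"x": 0.722,"y": -0.692,"z": 0.0,"ax": 0.0,"ay": 0.0,"az": 1.0,"grip": -1.0},
  {"x": 0.722,"y": -0.692,"z": 0.0,"ax": 0.0,"ay": 0.0,"az": 1.0,"grip": -1.0},
  {"x": 0.722,"y": -0.692,"z": 0.0,"ax": 0.0,"ay": 0.0,"az": 1.0,"grip": -1.0},
  {"x": 0.722,"y": -0.692,"z": 0.0,"ax": 0.0,"ay": 0.0,"az": 1.0,"grip": -1.0},
  {"x": 0.722,"y": -0.692,"z": 0.0,"ax": 0.0,"ay": 0.0,"az": 1.0,"grip": -1.0},
  {"x": 0.722,"y": -0.692,"z": 0.0,"ax": 0.0,"ay": 0.0,"az": 1.0,"grip": -1.0},
  {"x": 0.722,"y": -0.692,"z": 0.0,"ax": 0.0,"ay": 0.0,"az": 1.0,"grip": -1.0},
  {"x": 0.722,"y": -0.692,"z": 0.0,"ax": 0.0,"ay": 0.0,"az": 1.0,"grip": -1.0},
  {"x": 0.722,"y": -0.692,"z": 0.0,"ax": 0.0,"ay": 0.0,"az": 1.0,"grip": -1.0},
  {"x": 0.722,"y": -0.692,"z": 0.0,"ax": 0.0,"ay": 0.0,"az": 1.0,"grip": -1.0},
])

```text
time: 1.55
tool_pos: [0.5269, -0.2294, 0.2311]
tcp_rot: [3.075, -0.64, -0.001]
wrist_force: [-0.7, -0.2, 0.2]
width: 1.004
grip_force: 0.0
```

Emit:
step_arm([
  {"x": 0.0,"y": 0.0,"z": 0.0,"ax": 0.0,"ay": 0.0,"az": 0.22,"grip": -1.0},
  {"x": 0.0,"y": 0.0,"z": 0.0,"ax": 0.0,"ay": 0.0,"az": 0.22,"grip": -1.0},
  {"x": 0.0,"y": 0.0,"z": 0.0,"ax": 0.0,"ay": 0.0,"az": 0.22,"grip": -1.0},
])

```text
time: 1.85
tool_pos: [0.5255, -0.2318, 0.2312]
tcp_rot: [3.032, -0.82, -0.0]
wrist_force: [-1.1, -0.4, 0.5]
width: 1.001
grip_force: 0.0
```

```bash
python3 - <<'E'
from h import *
w=cam('wrist'); save(w,'w2.png',s=1.5)
s=bot.read_state();print(s['tool_pos'],Ro.from_rotvec(s['tcp_rot']).as_matrix().round(4),s['time'],-w['R'].T@w['t'],s['q'])
print(proj(w,[.5263,-.2296,.094])*1.5)
E
```

```text
[ 0.52564787 -0.23165884  0.23125481] [[ 8.635e-01 -5.044e-01 -2.000e-04]
 [-5.044e-01 -8.635e-01 -1.000e-04]
 [-1.000e-04  2.000e-04 -1.000e+00]] 1.9 [ 0.59075874 -0.26859149  0.37434901] [-4.58318928e-01  7.48253095e-02  1.82338423e+00 -2.51573461e-04
  1.24353111e+00  1.64121147e+00]
[384.3703195  271.22198407]
```

View pics/w2.png

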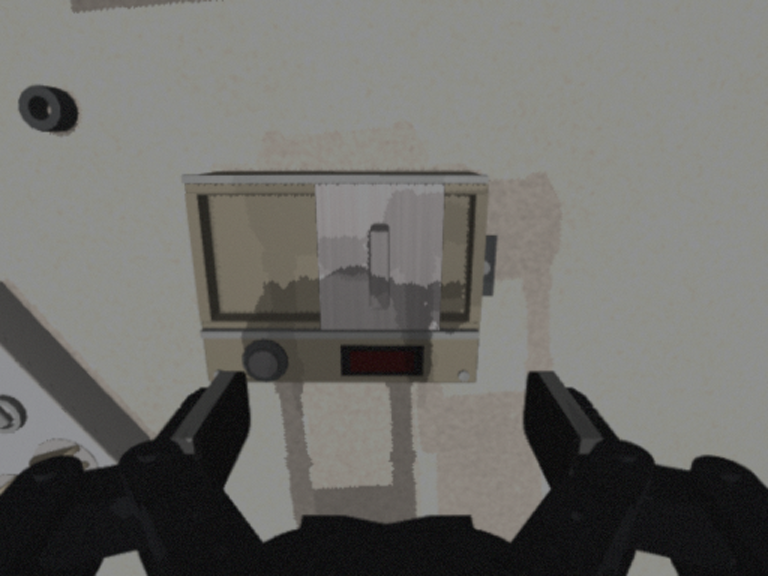

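The wrist view shows the console square to the image: fin at (379,265), start button at (264,361), plate spanning u 317–443. The yaw is therefore right. I'll take one refinement from this view.

```bash
python3 - <<'E'
from h import *
w=cam('wrist')
o=np.array([.52475,-.19274]);th=np.radians(-30.3)
R=np.array([[np.cos(th),-np.sin(th)],[np.sin(th),np.cos(th)]])
for n,(u,v),z in [('start -56,55',(264,361),.068),('plate +x+y',(316,184),.064),('plate +x-y',(444,184),.064),('plate -x+y',(321,329),.064),('plate -x -y',(440,329),.064),('fin top +x',(379,226),.094),('fin top -x?',(379,276),.094),('fin -x?',(379,305),.094),('guide -26,100?',(203,331),.067),('guide -26,-100?',(477,329),.067),('body -75,100',(206,381),.06),('body -75,-100',(477,381),.06)]:
    p=onz(w,(u+.5)/1.5-.5,(v+.5)/1.5-.5,z)[:2]; print(n,(1e3*R.T@(p-o)).round(1))
s=bot.read_state();print('tcp',(1e3*R.T@(s['tool_pos'][:2]-o)).round(1))
E
```

```text
start -56,55 [-53.2  55.4]
plate +x+y [70.3 13.5]
plate +x-y [ 70.3 -69.1]
plate -x+y [-30.1  14.2]
plate -x -y [-30.1 -69.8]
fin top +x [ 48.1 -27.5]
fin top -x? [ 17.1 -27.4]
fin -x? [ -1.8 -27.4]
guide -26,100? [-30.7  97.1]
guide -26,-100? [-28.9 -95.4]
body -75,100 [-73.7 102.5]
body -75,-100 [-73.2 -99.3]
tcp [ 20.5 -32.9]
```

Emit:
step_arm([
  {"x": 0.0,"y": -0.01,"z": 0.1,"ax": 0.0,"ay": 0.0,"az": 0.0,"grip": -1.0},
  {"x": 0.0,"y": -0.01,"z": 0.18,"ax": 0.0,"ay": 0.0,"az": 0.0,"grip": -1.0},
  {"x": 0.0,"y": -0.01,"z": 0.26,"ax": 0.0,"ay": 0.0,"az": 0.0,"grip": -1.0},
  {"x": 0.0,"y": -0.01,"z": 0.3,"ax": 0.0,"ay": 0.0,"az": 0.0,"grip": -1.0},
  {"x": 0.0,"y": -0.01,"z": 0.316,"ax": 0.0,"ay": 0.0,"az": 0.0,"grip": -1.0},
  {"x": 0.0,"y": -0.01,"z": 0.316,"ax": 0.0,"ay": 0.0,"az": 0.0,"grip": -1.0},
  {"x": 0.0,"y": -0.01,"z": 0.316,"ax": 0.0,"ay": 0.0,"az": 0.0,"grip": -1.0},
])

```text
time: 2.65
tool_pos: [0.53, -0.227, 0.0748]
tcp_rot: [3.032, -0.821, 0.004]
wrist_force: [-0.8, 0.3, 0.0]
width: 0.996
grip_force: 0.0
```

Emit:
step_arm([
  {"x": 0.0,"y": 0.0,"z": 0.0,"ax": 0.0,"ay": 0.0,"az": 0.0,"grip": 1.0},
  {"x": 0.0,"y": 0.0,"z": 0.0,"ax": 0.0,"ay": 0.0,"az": 0.0,"grip": 1.0},
  {"x": 0.0,"y": 0.0,"z": 0.0,"ax": 0.0,"ay": 0.0,"az": 0.0,"grip": 1.0},
  {"x": 0.0,"y": 0.0,"z": 0.0,"ax": 0.0,"ay": 0.0,"az": 0.0,"grip": 1.0},
  {"x": 0.0,"y": 0.0,"z": 0.0,"ax": 0.0,"ay": 0.0,"az": 0.0,"grip": 1.0},
  {"x": 0.0,"y": 0.0,"z": 0.0,"ax": 0.0,"ay": 0.0,"az": 0.0,"grip": 1.0},
  {"x": 0.0,"y": 0.0,"z": 0.0,"ax": 0.0,"ay": 0.0,"az": 0.0,"grip": 1.0},
  {"x": 0.0,"y": 0.0,"z": 0.0,"ax": 0.0,"ay": 0.0,"az": 0.0,"grip": 1.0},
], force=40)

```text
time: 3.45
tool_pos: [0.529, -0.2264, 0.0737]
tcp_rot: [3.032, -0.821, 0.0]
wrist_force: [-2.2, -0.4, 4.6]
width: 0.134
grip_force: 40.8
```

Emit:
step_arm([
  {"x": 0.0,"y": -0.016,"z": 0.0,"ax": 0.0,"ay": 0.0,"az": 0.0,"grip": 1.0},
  {"x": 0.0,"y": -0.032,"z": 0.0,"ax": 0.0,"ay": 0.0,"az": 0.0,"grip": 1.0},
  {"x": 0.0,"y": -0.048,"z": 0.0,"ax": 0.0,"ay": 0.0,"az": 0.0,"grip": 1.0},
  {"x": 0.0,"y": -0.064,"z": 0.0,"ax": 0.0,"ay": 0.0,"az": 0.0,"grip": 1.0},
  {"x": 0.0,"y": -0.08,"z": 0.0,"ax": 0.0,"ay": 0.0,"az": 0.0,"grip": 1.0},
  {"x": 0.0,"y": -0.096,"z": 0.0,"ax": 0.0,"ay": 0.0,"az": 0.0,"grip": 1.0},
  {"x": 0.0,"y": -0.11,"z": 0.0,"ax": 0.0,"ay": 0.0,"az": 0.0,"grip": 1.0},
  {"x": 0.0,"y": -0.12,"z": 0.0,"ax": 0.0,"ay": 0.0,"az": 0.0,"grip": 1.0},
  {"x": 0.0,"y": -0.12,"z": 0.0,"ax": 0.0,"ay": 0.0,"az": 0.0,"grip": 1.0},
])

```text
time: 4.35
tool_pos: [0.5598, -0.1739, 0.0737]
tcp_rot: [-3.032, 0.821, -0.001]
wrist_force: [-2.0, 2.3, 5.2]
width: 0.128
grip_force: 40.9
```

Emit:
step_arm([
  {"x": 0.0,"y": -0.003,"z": 0.0,"ax": 0.0,"ay": 0.0,"az": 0.0,"grip": 1.0},
  {"x": 0.0,"y": -0.006,"z": 0.0,"ax": 0.0,"ay": 0.0,"az": 0.0,"grip": 1.0},
  {"x": 0.0,"y": -0.008,"z": 0.0,"ax": 0.0,"ay": 0.0,"az": 0.0,"grip": 1.0},
  {"x": 0.0,"y": -0.008,"z": 0.0,"ax": 0.0,"ay": 0.0,"az": 0.0,"grip": 1.0},
])

```text
time: 4.75
tool_pos: [0.5608, -0.1721, 0.0737]
tcp_rot: [3.031, -0.82, -0.001]
wrist_force: [-4.2, -3.6, 5.6]
width: 0.128
grip_force: 41.0
```

Emit:
step_arm([
  {"x": 0.0,"y": -0.003,"z": 0.0,"ax": 0.0,"ay": 0.0,"az": 0.0,"grip": 1.0},
  {"x": 0.0,"y": -0.006,"z": 0.0,"ax": 0.0,"ay": 0.0,"az": 0.0,"grip": 1.0},
  {"x": 0.0,"y": -0.006,"z": 0.0,"ax": 0.0,"ay": 0.0,"az": 0.0,"grip": 1.0},
])

```text
time: 5.05
tool_pos: [0.5609, -0.1719, 0.0737]
tcp_rot: [3.027, -0.818, -0.003]
wrist_force: [-8.8, -12.0, 7.4]
width: 0.135
grip_force: 41.4
```

The cover is at its stop: force has risen to 15 N with no movement, and TCP console y is 36 mm, as expected. Next: ease off, open and rise.

Emit:
step_arm([
  {"x": 0.0,"y": 0.006,"z": 0.0,"ax": 0.0,"ay": 0.0,"az": 0.0,"grip": 1.0},
  {"x": 0.0,"y": 0.006,"z": 0.0,"ax": 0.0,"ay": 0.0,"az": 0.0,"grip": -1.0},
  {"x": 0.0,"y": 0.006,"z": 0.0,"ax": 0.0,"ay": 0.0,"az": 0.0,"grip": -1.0},
  {"x": 0.0,"y": 0.006,"z": 0.0,"ax": 0.0,"ay": 0.0,"az": 0.0,"grip": -1.0},
  {"x": 0.0,"y": 0.006,"z": 0.0,"ax": 0.0,"ay": 0.0,"az": 0.0,"grip": -1.0},
  {"x": 0.0,"y": 0.006,"z": -0.08,"ax": 0.0,"ay": 0.0,"az": 0.0,"grip": -1.0},
  {"x": 0.0,"y": 0.006,"z": -0.16,"ax": 0.0,"ay": 0.0,"az": 0.0,"grip": -1.0},
  {"x": 0.0,"y": 0.086,"z": -0.16,"ax": 0.0,"ay": 0.0,"az": 0.0,"grip": 1.0},
  {"x": 0.0,"y": 0.166,"z": -0.16,"ax": 0.0,"ay": 0.0,"az": 0.0,"grip": 1.0},
  {"x": 0.0,"y": 0.166,"z": -0.16,"ax": 0.0,"ay": 0.0,"az": 0.0,"grip": 1.0},
  {"x": 0.0,"y": 0.166,"z": -0.16,"ax": 0.0,"ay": 0.0,"az": 0.0,"grip": 1.0},
  {"x": 0.0,"y": 0.166,"z": -0.16,"ax": 0.0,"ay": 0.0,"az": 0.0,"grip": 1.0},
])

```text
time: 6.25
tool_pos: [0.5211, -0.2393, 0.1529]
tcp_rot: [-3.032, 0.821, 0.001]
wrist_force: [-0.1, -0.2, -0.4]
width: 0.143
grip_force: 0.0
```

```bash
python3 - <<'E'
from h import *
w=cam('wrist'); save(w,'w3.png',s=1.5)
s=bot.read_state();o=np.array([.52475,-.19274]);th=np.radians(-30.3)
R=np.array([[np.cos(th),-np.sin(th)],[np.sin(th),np.cos(th)]])
print('tcp',(1e3*R.T@(s['tool_pos'][:2]-o)).round(1),s['tool_pos'],s['wrist_force'],s['width'],s['time'])
for x,y,z in [(20,-44,56),(20,-6,64)]: print(proj(w,[*(o+R@np.array([x,y])/1e3),z/1e3])*1.5)
E
```

```text
tcp [ 20.4 -41.8] [ 0.52122908 -0.23910028  0.15293515] [ 0.03660949 -0.29361082  0.61479339] 0.052549148626543946 6.3
[392.12450999 290.61939939]
[318.70642777 295.1809551 ]
```

View pics/w3.png

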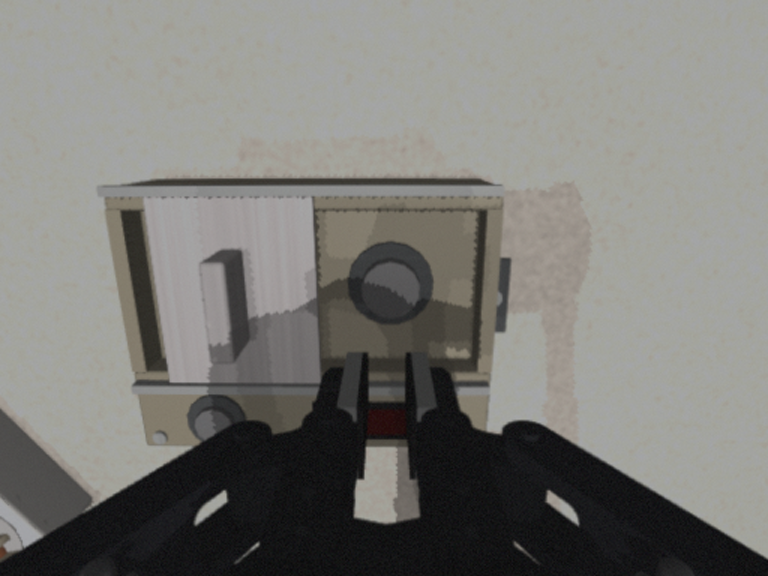

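The button is exposed at (391,287), against a predicted (392,290), and the cover is open at left. Next I descend and press.

Emit:
step_arm([
  {"x": 0.0,"y": 0.004,"z": 0.06,"ax": 0.0,"ay": 0.0,"az": 0.0,"grip": 1.0},
  {"x": 0.0,"y": 0.004,"z": 0.12,"ax": 0.0,"ay": 0.0,"az": 0.0,"grip": 1.0},
  {"x": 0.0,"y": 0.004,"z": 0.16,"ax": 0.0,"ay": 0.0,"az": 0.0,"grip": 1.0},
  {"x": 0.0,"y": 0.004,"z": 0.182,"ax": 0.0,"ay": 0.0,"az": 0.0,"grip": 1.0},
  {"x": 0.0,"y": 0.004,"z": 0.19,"ax": 0.0,"ay": 0.0,"az": 0.0,"grip": 1.0},
  {"x": 0.0,"y": 0.004,"z": 0.196,"ax": 0.0,"ay": 0.0,"az": 0.0,"grip": 1.0},
  {"x": 0.0,"y": 0.004,"z": 0.202,"ax": 0.0,"ay": 0.0,"az": 0.0,"grip": 1.0},
  {"x": 0.0,"y": 0.004,"z": 0.207,"ax": 0.0,"ay": 0.0,"az": 0.0,"grip": 1.0},
  {"x": 0.0,"y": 0.004,"z": 0.207,"ax": 0.0,"ay": 0.0,"az": 0.0,"grip": 1.0},
])

```text
time: 7.2
tool_pos: [0.5209, -0.2419, 0.0509]
tcp_rot: [-3.032, 0.822, -0.003]
wrist_force: [0.7, 2.2, 5.2]
width: -0.003
grip_force: 2.5
```

Emit:
step_arm([
  {"x": 0.0,"y": 0.0,"z": 0.003,"ax": 0.0,"ay": 0.0,"az": 0.0,"grip": 1.0},
  {"x": 0.0,"y": 0.0,"z": 0.005,"ax": 0.0,"ay": 0.0,"az": 0.0,"grip": 1.0},
  {"x": 0.0,"y": 0.0,"z": 0.006,"ax": 0.0,"ay": 0.0,"az": 0.0,"grip": 1.0},
])

```text
time: 7.5
tool_pos: [0.521, -0.242, 0.0497]
tcp_rot: [-3.032, 0.822, -0.003]
wrist_force: [-6.0, 5.8, 18.4]
width: 0.002
grip_force: 9.0
```

The button is bottomed: 18 N against a 6 N spring. I'll hold about 1 s more, then rise.

Emit:
step_arm([
  {"x": 0.0,"y": 0.0,"z": 0.0,"ax": 0.0,"ay": 0.0,"az": 0.0,"grip": 1.0},
  {"x": 0.0,"y": 0.0,"z": 0.0,"ax": 0.0,"ay": 0.0,"az": 0.0,"grip": 1.0},
  {"x": 0.0,"y": 0.0,"z": 0.0,"ax": 0.0,"ay": 0.0,"az": 0.0,"grip": 1.0},
  {"x": 0.0,"y": 0.0,"z": 0.0,"ax": 0.0,"ay": 0.0,"az": 0.0,"grip": 1.0},
  {"x": 0.0,"y": 0.0,"z": 0.0,"ax": 0.0,"ay": 0.0,"az": 0.0,"grip": 1.0},
  {"x": 0.0,"y": 0.0,"z": 0.0,"ax": 0.0,"ay": 0.0,"az": 0.0,"grip": 1.0},
  {"x": 0.0,"y": 0.0,"z": 0.0,"ax": 0.0,"ay": 0.0,"az": 0.0,"grip": 1.0},
  {"x": 0.0,"y": 0.0,"z": 0.0,"ax": 0.0,"ay": 0.0,"az": 0.0,"grip": 1.0},
  {"x": 0.0,"y": 0.0,"z": 0.0,"ax": 0.0,"ay": 0.0,"az": 0.0,"grip": 1.0},
])

```text
time: 8.4
tool_pos: [0.5209, -0.2419, 0.0498]
tcp_rot: [-3.032, 0.822, -0.003]
wrist_force: [-3.8, 4.6, 15.1]
width: 0.001
grip_force: 7.7
```

Emit:
step_arm([
  {"x": 0.0,"y": 0.0,"z": -0.04,"ax": 0.0,"ay": 0.0,"az": 0.0,"grip": 1.0},
  {"x": 0.0,"y": 0.0,"z": -0.12,"ax": 0.0,"ay": 0.0,"az": 0.0,"grip": 1.0},
  {"x": 0.0,"y": 0.0,"z": -0.2,"ax": 0.0,"ay": 0.0,"az": 0.0,"grip": 1.0},
  {"x": 0.0,"y": -0.08,"z": -0.2,"ax": 0.0,"ay": 0.0,"az": 0.0,"grip": -1.0},
  {"x": 0.0,"y": -0.16,"z": -0.2,"ax": 0.0,"ay": 0.0,"az": 0.0,"grip": -1.0},
  {"x": 0.0,"y": -0.16,"z": -0.2,"ax": 0.0,"ay": 0.0,"az": 0.0,"grip": -1.0},
  {"x": 0.0,"y": -0.16,"z": -0.2,"ax": 0.0,"ay": 0.0,"az": 0.0,"grip": -1.0},
  {"x": 0.0,"y": -0.16,"z": -0.2,"ax": 0.0,"ay": 0.0,"az": 0.0,"grip": -1.0},
])

```text
time: 9.2
tool_pos: [0.5597, -0.1733, 0.1464]
tcp_rot: [3.032, -0.821, -0.001]
wrist_force: [0.5, -0.3, -1.0]
width: 0.846
grip_force: 0.0
```

Emit:
step_arm([
  {"x": 0.0,"y": -0.003,"z": 0.0,"ax": 0.0,"ay": 0.0,"az": 0.0,"grip": -1.0},
  {"x": 0.0,"y": -0.003,"z": 0.05,"ax": 0.0,"ay": 0.0,"az": 0.0,"grip": -1.0},
  {"x": 0.0,"y": -0.003,"z": 0.1,"ax": 0.0,"ay": 0.0,"az": 0.0,"grip": -1.0},
  {"x": 0.0,"y": -0.003,"z": 0.13,"ax": 0.0,"ay": 0.0,"az": 0.0,"grip": -1.0},
  {"x": 0.0,"y": -0.003,"z": 0.145,"ax": 0.0,"ay": 0.0,"az": 0.0,"grip": -1.0},
  {"x": 0.0,"y": -0.003,"z": 0.145,"ax": 0.0,"ay": 0.0,"az": 0.0,"grip": -1.0},
])

```text
time: 9.8
tool_pos: [0.5599, -0.1715, 0.073]
tcp_rot: [-3.032, 0.822, 0.004]
wrist_force: [-0.6, 0.0, -0.0]
width: 0.997
grip_force: 0.0
```

Emit:
step_arm([
  {"x": 0.0,"y": 0.0,"z": 0.0,"ax": 0.0,"ay": 0.0,"az": 0.0,"grip": 1.0},
  {"x": 0.0,"y": 0.0,"z": 0.0,"ax": 0.0,"ay": 0.0,"az": 0.0,"grip": 1.0},
  {"x": 0.0,"y": 0.0,"z": 0.0,"ax": 0.0,"ay": 0.0,"az": 0.0,"grip": 1.0},
  {"x": 0.0,"y": 0.0,"z": 0.0,"ax": 0.0,"ay": 0.0,"az": 0.0,"grip": 1.0},
  {"x": 0.0,"y": 0.0,"z": 0.0,"ax": 0.0,"ay": 0.0,"az": 0.0,"grip": 1.0},
  {"x": 0.0,"y": 0.0,"z": 0.0,"ax": 0.0,"ay": 0.0,"az": 0.0,"grip": 1.0},
  {"x": 0.0,"y": 0.0,"z": 0.0,"ax": 0.0,"ay": 0.0,"az": 0.0,"grip": 1.0},
  {"x": 0.0,"y": 0.0,"z": 0.0,"ax": 0.0,"ay": 0.0,"az": 0.0,"grip": 1.0},
])

```text
time: 10.6
tool_pos: [0.5609, -0.1721, 0.0749]
tcp_rot: [3.031, -0.821, 0.0]
wrist_force: [-4.2, -3.6, 4.6]
width: 0.132
grip_force: 41.0
```

Pinched. Now slide back 76 mm, then push home slowly.

Emit:
step_arm([
  {"x": 0.0,"y": 0.016,"z": 0.0,"ax": 0.0,"ay": 0.0,"az": 0.0,"grip": 1.0},
  {"x": 0.0,"y": 0.032,"z": 0.0,"ax": 0.0,"ay": 0.0,"az": 0.0,"grip": 1.0},
  {"x": 0.0,"y": 0.048,"z": 0.0,"ax": 0.0,"ay": 0.0,"az": 0.0,"grip": 1.0},
  {"x": 0.0,"y": 0.064,"z": 0.0,"ax": 0.0,"ay": 0.0,"az": 0.0,"grip": 1.0},
  {"x": 0.0,"y": 0.08,"z": 0.0,"ax": 0.0,"ay": 0.0,"az": 0.0,"grip": 1.0},
  {"x": 0.0,"y": 0.096,"z": 0.0,"ax": 0.0,"ay": 0.0,"az": 0.0,"grip": 1.0},
  {"x": 0.0,"y": 0.112,"z": 0.0,"ax": 0.0,"ay": 0.0,"az": 0.0,"grip": 1.0},
  {"x": 0.0,"y": 0.128,"z": 0.0,"ax": 0.0,"ay": 0.0,"az": 0.0,"grip": 1.0},
  {"x": 0.0,"y": 0.14,"z": 0.0,"ax": 0.0,"ay": 0.0,"az": 0.0,"grip": 1.0},
  {"x": 0.0,"y": 0.15,"z": 0.0,"ax": 0.0,"ay": 0.0,"az": 0.0,"grip": 1.0},
  {"x": 0.0,"y": 0.154,"z": 0.0,"ax": 0.0,"ay": 0.0,"az": 0.0,"grip": 1.0},
  {"x": 0.0,"y": 0.154,"z": 0.0,"ax": 0.0,"ay": 0.0,"az": 0.0,"grip": 1.0},
])

```text
time: 11.8
tool_pos: [0.5225, -0.2378, 0.0749]
tcp_rot: [-3.031, 0.822, -0.002]
wrist_force: [-1.4, 0.8, 5.9]
width: 0.128
grip_force: 41.1
```

Emit:
step_arm([
  {"x": 0.0,"y": 0.003,"z": 0.0,"ax": 0.0,"ay": 0.0,"az": 0.0,"grip": 1.0},
  {"x": 0.0,"y": 0.006,"z": 0.0,"ax": 0.0,"ay": 0.0,"az": 0.0,"grip": 1.0},
  {"x": 0.0,"y": 0.009,"z": 0.0,"ax": 0.0,"ay": 0.0,"az": 0.0,"grip": 1.0},
  {"x": 0.0,"y": 0.01,"z": 0.0,"ax": 0.0,"ay": 0.0,"az": 0.0,"grip": 1.0},
])

```text
time: 12.2
tool_pos: [0.5205, -0.2412, 0.075]
tcp_rot: [-3.03, 0.822, -0.002]
wrist_force: [1.0, 5.4, 5.3]
width: 0.129
grip_force: 41.1
```

Emit:
step_arm([
  {"x": 0.0,"y": 0.004,"z": 0.0,"ax": 0.0,"ay": 0.0,"az": 0.0,"grip": 1.0},
  {"x": 0.0,"y": 0.007,"z": 0.0,"ax": 0.0,"ay": 0.0,"az": 0.0,"grip": 1.0},
  {"x": 0.0,"y": 0.007,"z": 0.0,"ax": 0.0,"ay": 0.0,"az": 0.0,"grip": 1.0},
])

```text
time: 12.5
tool_pos: [0.5204, -0.2414, 0.0749]
tcp_rot: [-3.024, 0.822, -0.005]
wrist_force: [6.1, 14.0, 5.3]
width: 0.132
grip_force: 41.2
```

The cover is hard against the home stop: 15 N, with travel of 80 mm. Ease off, open and rise.

Emit:
step_arm([
  {"x": 0.0,"y": -0.006,"z": 0.0,"ax": 0.0,"ay": 0.0,"az": 0.0,"grip": 1.0},
  {"x": 0.0,"y": -0.006,"z": 0.0,"ax": 0.0,"ay": 0.0,"az": 0.0,"grip": -1.0},
  {"x": 0.0,"y": -0.006,"z": 0.0,"ax": 0.0,"ay": 0.0,"az": 0.0,"grip": -1.0},
  {"x": 0.0,"y": -0.006,"z": 0.0,"ax": 0.0,"ay": 0.0,"az": 0.0,"grip": -1.0},
  {"x": 0.0,"y": -0.006,"z": 0.0,"ax": 0.0,"ay": 0.0,"az": 0.0,"grip": -1.0},
  {"x": 0.0,"y": -0.006,"z": 0.0,"ax": 0.0,"ay": 0.0,"az": 0.0,"grip": -1.0},
  {"x": 0.0,"y": -0.006,"z": -0.08,"ax": 0.0,"ay": 0.0,"az": 0.0,"grip": -1.0},
  {"x": 0.0,"y": -0.006,"z": -0.16,"ax": 0.0,"ay": 0.0,"az": 0.0,"grip": -1.0},
  {"x": 0.0,"y": -0.006,"z": -0.24,"ax": 0.0,"ay": 0.0,"az": 0.0,"grip": -1.0},
  {"x": 0.0,"y": -0.006,"z": -0.3,"ax": 0.0,"ay": 0.0,"az": 0.0,"grip": -1.0},
  {"x": 0.0,"y": -0.006,"z": -0.3,"ax": 0.0,"ay": 0.0,"az": 0.0,"grip": -1.0},
  {"x": 0.0,"y": -0.006,"z": -0.3,"ax": 0.0,"ay": 0.0,"az": 0.0,"grip": -1.0},
])

```text
time: 13.7
tool_pos: [0.5198, -0.243, 0.2252]
tcp_rot: [3.032, -0.821, 0.003]
wrist_force: [0.4, -0.8, 0.0]
width: 0.999
grip_force: 0.0
```

```bash
python3 - <<'E'
from h import *
w=cam('wrist'); save(w,'w4.png',s=1.5)
o=np.array([.52475,-.19274]);th=np.radians(-30.3)
R=np.array([[np.cos(th),-np.sin(th)],[np.sin(th),np.cos(th)]])
for x,y,z in [(71,-2,64),(71,-86,64),(20,-44,94)]: print(proj(w,[*(o+R@np.array([x,y])/1e3),z/1e3])*1.5)
print(bot.read_state()['wrist_force'])
E
```

```text
[318.75770235 184.96961587]
[451.49350098 184.99962703]
[385.00008707 275.27168208]
[-0.51659114 -0.36063434  0.85859402]
```

View pics/w4.png

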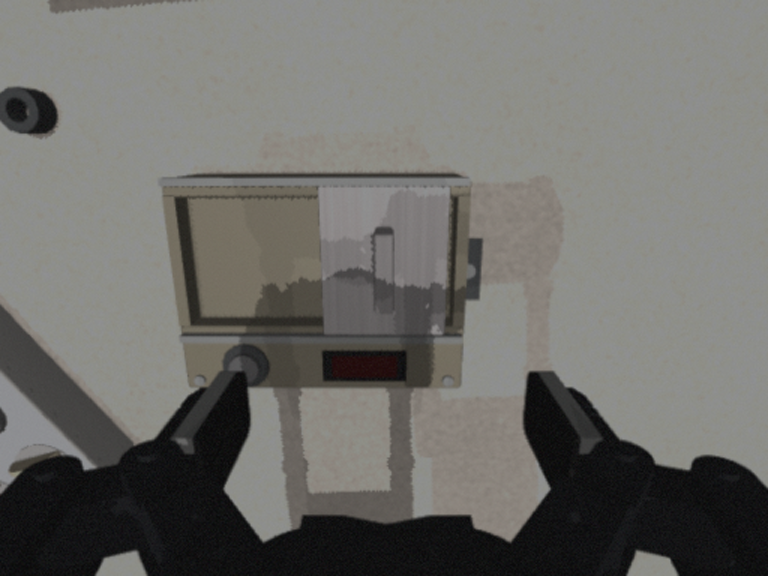

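The cover's edges are at u 319 and 449, against 319 and 451 predicted for fully home. The gripper is open and clear of everything.

```bash
python3 -c "
from workcell import bot
print(bot.finish_job())"
```

```text
the job is handed in; nothing more can be done
None
```

The job is handed in: I slid the cover open to its stop, held the button fully down for about a second, slid the cover back to its home stop and let go, without going near the start button.

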